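# Drop the blue dryer ball into the drawer and shut it

### The job

Press down the yellow paddle of the lane that holds the blue dryer ball, so that its red gate lifts and the ball rolls out into the open drawer, then let the paddle come back up and push the drawer fully shut. Do it all by pressing and pushing with the fingers: do not touch the balls or the gates, keep the orange ball behind its gate, and leave the clothespins and everything else on the counter alone.

Things in the scene. Friction and masses are not known exactly. Their poses are not given: they have to be found in the camera images.
- stand: white plastic drawer unit fixed on the counter, 200 deep x 230 wide x 95 mm high, two ball lanes on top (centres at y +32 and -32 mm, 56 wide, walls to 135 mm height, rocker posts to 170). Origin: middle of its front lower edge; x points into the unit, away from the robot (drawer opens to -x), y left, z up. Lanes slope to the front edge: a freed ball drops into the open drawer in about 1 s
- paddle_left (a point): centre of the top face of the yellow paddle (45 x 45 x 6 mm) on the outer, left (+y of the stand) end of the rocker. At rest it is 181 mm above the counter and slopes up outwards by 0.3 rad; pressed, it swings down and inwards about the pivot to about 138 mm. Nothing stands under it
- paddle_right (a point): centre of the top face of the yellow paddle (45 x 45 x 6 mm) on the outer, right (-y of the stand) end of the rocker. At rest it is 181 mm above the counter and slopes up outwards by 0.3 rad; pressed, it swings down and inwards about the pivot to about 138 mm. Nothing stands under it
- rocker_left (a joint): tilt of the left lane's yellow rocker, rad: 0 at rest (gate down), grows as its paddle is pressed down, stop at 0.65. Hinge along the stand's x at stand (x 35, y 107, z 159) mm; paddle centre 65 mm outwards of it, gate 75 mm inwards. A spring returns it: about 1.6 N at the paddle to start, 5 N at the stop. A ball passes under the gate above about 0.48
- rocker_right (a joint): tilt of the right lane's yellow rocker, rad: 0 at rest (gate down), grows as its paddle is pressed down, stop at 0.65. Hinge along the stand's x at stand (x 35, y -107, z 159) mm; paddle centre 65 mm outwards of it, gate 75 mm inwards. A spring returns it: about 1.6 N at the paddle to start, 5 N at the stop. A ball passes under the gate above about 0.48
- gate_left (a point): red gate plate, 30 wide x 34 high x 4 mm, carried by the inner end of the left rocker, standing across the left lane in front of its ball; this point is the middle of its lower edge, 18 mm above the lane floor at rest. To be moved only by its paddle
- gate_right (a point): red gate plate, 30 wide x 34 high x 4 mm, carried by the inner end of the right rocker, standing across the right lane in front of its ball; this point is the middle of its lower edge, 18 mm above the lane floor at rest. To be moved only by its paddle
- drawer (a joint): how far the drawer is open, m: 0 is fully shut, stop at 0.12; starts 0.085 to 0.105. It slides along the stand's x, shuts with a push to +x of about 1.5 to 3 N and stays where it is left
- drawer_pull (a point): middle of the front edge of the grey pull, a lip 100 wide x 30 deep x 12 mm thick on the drawer front, 64 mm above the counter. The white front panel behind it is 230 wide and reaches from 8 to 80 mm above the counter. Moves with the drawer; 38 mm before the unit's front when shut
- drawer_in (a point): point of the drawer: on its floor (12 mm above the counter), right behind the middle of the front panel; axes as the stand's. The middle compartment reaches from here 176 mm to +x and 66 mm to either side in y; narrow side pockets for clothespins lie beyond
- blue_ball_center (a point): centre of the blue ball, the one to release. It starts in the left or the right lane behind that lane's gate (compare its y in the stand's frame), about 132 mm above the counter
- orange_ball_center (a point): centre of the orange ball, which waits in the other lane and stays there
- blue_ball: hard silicone dryer ball, blue, 48 mm across, 60 g; this origin turns with the ball, use its centre point
- orange_ball: hard silicone dryer ball, orange, 48 mm across, 60 g; this origin turns with the ball, use its centre point
- pin_a: wooden clothespin, 66 x 10 x 10 mm, lying lengthwise in the left side pocket of the drawer; it rides along with the drawer
- pin_b: wooden clothespin, 66 x 10 x 10 mm, lying lengthwise in the right side pocket of the drawer; it rides along with the drawer
- cup: green ceramic cup, 76 mm across, 90 mm high; origin at the centre of its underside. Bystander, leave it alone
- tin: aluminium lint tin, 90 mm across, 70 mm high; origin at the centre of its underside. Bystander, leave it alone
- softener: blue bottle, 80 mm across, 220 mm high; origin at the centre of its underside. Bystander, leave it alone
- jar: glass jar, 76 mm across, 110 mm high; origin at the centre of its underside. Bystander, leave it alone
Things that resemble listed ones, but are neither listed nor needed, are in the scene too. Several things have the shape of the blue_ball; the one meant has the colours described above.

How it is judged:
By the outcome, as a careful person would: the job done as asked, in the order asked, and still so for the second after the job is handed in, with the robot touching nothing.
It also fails if it takes over 51 s, if anything falls off the work surface, if the arm or the gripper's body presses on something with over 40 N, if the wrist force passes 120 N, or if a joint passes its speed limit or range.

### The arm

A 6-joint arm with a two-finger parallel gripper is mounted at the origin on the work surface. World frame = base frame: x ahead of the robot, y to its left, z up, the work surface at z = 0. Lengths are in m, angles in rad, forces in N, time in s.
With the tool pointing down it reaches from about 0.275 to 0.85 m from the base axis. Payload 5.2 kg.
Tool frame: the origin (TCP) lies midway between the tips of the shut fingers; the grasp point (between the pads) lies 19 mm behind it; z points along the fingers, y is the direction in which the jaws open and shut (so a half turn about z gives the same grasp; the last joint's range is limited). The gripper opens to 85 mm and grips with 20 to 120 N. Pads are 22 mm wide; open, the fingers measure 114 mm over their backs; the gripper's body (76 mm by 85 mm) begins 54 mm behind the grasp point. The pads swing forward as they close: fully open they stand 13 mm farther back than shut.
Start: joints at [0.911, 0.259, 1.535, -0, 1.348, -0.203], TCP at [0.243, 0.494, 0.209] pointing down, gripper open.
Joint ranges: [-3.14, 3.14], [-0.91, 2.08], [0.19, 2.58], [-1.22, 4.36], [0.22, 2.71], [-3.12, 3.12]. Speed limits (rad/s): [2.57, 2.57, 3.14, 3.14, 3.14, 3.14].

### API

Orientations are given as a rotation vector (axis times angle).
In Python, from workcell import sensors, viewer, job gives the robot as it stands. The module is installed in compiled form; this text tells all that it offers.
- The arm moves only by the tool play_rows, never from a script. Its argument "increments" is text: rows parted by semicolons, each of 5 numbers parted by spaces: the closure in counts, from 0 (fully open) to 255 (shut), then the shift along the tool's x, y, z in cm, then the turn about the tool's z in rad. In form: jaw x y z roll; .... A call has 1 to 12 rows; each row is the pose to reach, as a shift and turn from the pose commanded when the call began, along the tool's axes at that moment; what a row does not reach only later rows make up. A row lasts 1/10 s, in which the tool goes at most 50 mm and 8.59 degrees, less where a joint would pass 70% of its speed; a pose out of reach is approached as far as the arm can. A call with a gripper value outside its range is refused whole. The fingers move at their own pace and stop on an object; "squeeze" is the grip in N (left out, the last holds). Time passes only in rows, so rows that repeat a pose let the fingers close. It gives the time, the measured TCP pose, the force and the opening at its end, in the units of the state.
- sensors.state(): the state, without advancing time (a new reading comes with each control period).
- viewer.get_image(name): name is "scene" or "top"; returns a dict with "color" (400x640x3 uint8, red, green, blue), "z_map" (400x640 float32, m along the optical axis (not along the pixel's ray), 0 where there is no reading), "intrinsics" (3x3 intrinsics, pixels), "dist" ([k1, k2, p1, p2, k3] as OpenCV has them; the pictures are not rectified), "extrinsics" (4x4, takes a point from camera to world coordinates). Camera axes: x right, y up, looking along -z (the intrinsics and any distortion apply to the point x, -y, -z); pixel columns grow to the right and rows downward; lengths in m; the calibration is good to about 2 mm. A picture is of the moment at which its call begins.
- job.hand_in(): hands the job in, once; it reports no verdict.
The state is a dict: "t": time; "qpos": joint angles; "qd": joint speeds; "joint_torque": joint torques, N m; "ee_pos": TCP position; "eef_rot": TCP orientation; "force": force on the tool from outside, world axes, zero at the start; "ft_torque": the same for the moment, N m; "grip_width": finger opening in m.
Only numpy, scipy, OpenCV 4.12 (cv2) and the standard library are available. Lean on these libraries where they do the work, as an engineer would, in place of code of your own. Each camera call takes 0.05 s, during which the arm holds its last target. There are 200 camera calls.

## Working session

There is one attempt and no reset: what is moved stays moved. The work goes in short steps, Python scripts to look and compute and a tool call to move; the robot and the scene stay as the last step left them, time stands still between calls to the robot, and variables do not carry over. Pictures are saved under pics/ and viewed, about 8 in all and at most 12, crops included, and the job is handed in when it is done.

Besides the shell and the picture viewer there is one more tool, called after "Call:" as a command line: name --argument value ..., lists and objects as JSON in quotes. play_rows: Moves the arm, as the interface text tells. Its arguments: {"type":"object","properties":{"increments":{"type":"string"},"squeeze":{"type":"number"}},"required":["increments"]}

```bash
mkdir -p pics; cat > h.py <<'E'
import numpy as np, cv2
from workcell import sensors, viewer, job
def grab(name,fn=None):
    d=viewer.get_image(name)
    if fn: cv2.imwrite('pics/'+fn,d['color'][:,:,::-1])
    return d
def cloud(d):
    h,w=d['z_map'].shape
    u,v=np.meshgrid(np.arange(w),np.arange(h))
    p=np.stack([u,v],-1).reshape(-1,1,2).astype(np.float64)
    n=cv2.undistortPoints(p,d['intrinsics'],d['dist']).reshape(h,w,2)
    z=d['z_map'][...,None]
    c=np.concatenate([n[...,:1]*z,-n[...,1:]*z,-z],-1)
    E=d['extrinsics']; P=c@E[:3,:3].T+E[:3,3]
    P[d['z_map']<=0]=np.nan
    return P
E
python3 - <<'E'
from h import *
print(sensors.state())
for n in('scene','top'):
    d=grab(n,n+'1.png'); np.savez(n+'1.npz',**d); print(n,d['extrinsics'].round(3).tolist())
a=cv2.imread('pics/scene1.png');b=cv2.imread('pics/top1.png')
E
```

```text
{'t': 0.0, 'qpos': array([ 9.11230560e-01,  2.59331052e-01,  1.53608499e+00,  1.56695572e-05,
        1.34800589e+00, -2.02802867e-01]), 'qd': array([ 2.01010174e-05,  5.83761032e-04,  6.00566339e-04,  5.42167444e-04,
        1.45822748e-03, -2.68131332e-04]), 'joint_torque': array([-1.71363481e-03, -4.46027184e+01, -2.90573573e+01, -4.00414292e-04,
        1.16814507e-02, -8.43852195e-05]), 'ee_pos': array([0.24219402, 0.49316997, 0.2081804 ]), 'eef_rot': array([-7.11089492e-01, -3.05925792e+00,  2.59975696e-03]), 'force': array([-0.57869809, -0.73924982,  0.38246945]), 'ft_torque': array([-0.02742697, -0.05885665, -0.04456253]), 'grip_width': 0.0854447881284196}
scene [[0.859, -0.435, 0.27, 0.87], [0.512, 0.73, -0.452, -0.487], [0.0, 0.527, 0.85, 1.081], [0.0, 0.0, 0.0, 1.0]]
top [[0.014, 0.997, -0.076, 0.505], [-1.0, 0.014, -0.001, -0.007], [0.0, 0.076, 0.997, 1.089], [0.0, 0.0, 0.0, 1.0]]
```

View pics/top1.png

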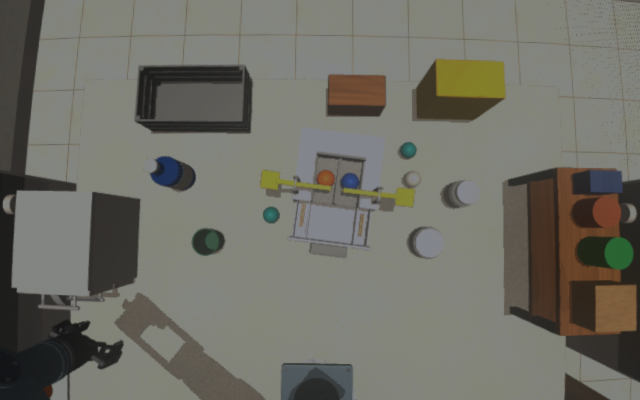

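View pics/scene1.png

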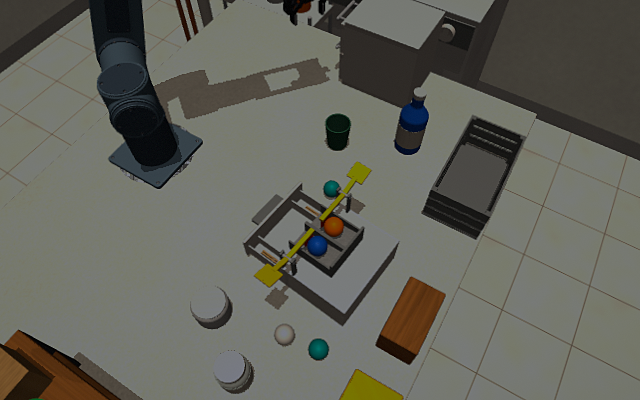

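Top view: the orange ball is at (326,178) and the blue at (350,181). Paddles are at (270,180) and (404,197), the pull is at (328,250), and the stray balls are teal (409,150), teal (271,214) and white (412,180). Only (350,181) is dark blue and in a lane, and it is the right lane. I'll confirm that in a crop and measure.

```bash
python3 - <<'E'
from h import *
for n in('top','scene'):
    d=dict(np.load(n+'1.npz')); P=cloud(d); im=d['color']; hsv=cv2.cvtColor(im,cv2.COLOR_RGB2HSV)
    if n=='top': cv2.imwrite('pics/crop1.png',cv2.resize(im[120:270,240:440,::-1],None,fx=4,fy=4,interpolation=cv2.INTER_CUBIC)); 
    reg=(P[...,0]>.3)&(P[...,0]<.8)&(abs(P[...,1])<.3)&(P[...,2]>.02)
    H=hsv[...,0];S=hsv[...,1]
    for nm,lo,hi,z0 in(('yellow',25,33,.15),('orange',5,17,.1),('blue',105,125,.1)):
        m=(reg&(H>=lo)&(H<=hi)&(S>150)&(P[...,2]>z0)&(P[...,2]<.22)).astype(np.uint8)
        k,l,st,c=cv2.connectedComponentsWithStats(m)
        for i in range(1,k):
            if st[i,4]>30:
                Q=P[l==i]; print(n,nm,c[i].round(),st[i,4],np.median(Q,0).round(4),Q.min(0).round(3),Q.max(0).round(3))
                if nm=='yellow':
                    for s in (0,1):
                        yy=Q[:,1]; e=Q[(yy<yy.min()+.04) if s==0 else (yy>yy.max()-.04)]; print('   end',s,e.mean(0).round(4))
    if n=='top':
        for (u,v) in [(270,180),(404,197),(328,250),(316,247),(340,253),(291,243),(368,246),(297,133),(380,135),(412,180),(409,150),(465,193),(428,242)]: print((u,v),P[v,u].round(3))
    # stand plane top z~.095 : min-area rect
    m=reg&(abs(P[...,2]-.095)<.004)&(S<60); Q=P[m][:,:2].astype(np.float32)
    print(n,'z95',len(Q),cv2.minAreaRect(Q))
    m=reg&(abs(P[...,2]-.064)<.008)&(S<60)&(P[...,0]<.47); Q=P[m]; print('pull',len(Q),Q.mean(0),cv2.minAreaRect(Q[:,:2].astype(np.float32)))
E
```

```text
top yellow [272. 180.] 306 [0.6137 0.1197 0.1811] [0.595 0.066 0.164] [0.636 0.143 0.191]
   end 0 [0.614  0.0911 0.1724]
   end 1 [0.6154 0.1235 0.1819]
top yellow [402. 196.] 272 [ 0.5795 -0.2085  0.1799] [ 0.559 -0.229  0.164] [ 0.597 -0.156  0.189]
   end 0 [ 0.5778 -0.2108  0.181 ]
   end 1 [ 0.5792 -0.179   0.1719]
top orange [325. 178.] 185 [ 0.6252 -0.0148  0.1513] [ 0.608 -0.035  0.141] [0.644 0.003 0.158]
(270, 180) [0.614 0.122 0.183]
(404, 197) [ 0.577 -0.21   0.183]
(328, 250) [ 0.437 -0.026  0.075]
(316, 247) [0.445 0.007 0.069]
(340, 253) [ 0.429 -0.059  0.065]
(291, 243) [0.451 0.081 0.003]
(368, 246) [ 0.445 -0.145  0.001]
(297, 133) [ 0.78  0.07 -0.  ]
(380, 135) [ 0.778 -0.18  -0.   ]
(412, 180) [ 0.636 -0.264  0.049]
(409, 150) [ 0.723 -0.255  0.051]
(465, 193) [ 0.595 -0.391  0.115]
(428, 242) [ 0.462 -0.303  0.069]
top z95 3403 ((0.6118646860122681, 0.059714630246162415), (0.37123003602027893, 0.4725087881088257), 0.3282211720943451)
pull 570 [ 0.44134169 -0.113646    0.06854036] ((0.4468439221382141, -0.009231626987457275), (0.5821720957756042, 0.05310180038213
[... 463 characters left out ...]
.129   0.1634]
   end 1 [ 0.5932 -0.082   0.1635]
scene yellow [270. 272.] 422 [ 0.5799 -0.2088  0.1798] [ 0.555 -0.236  0.16 ] [ 0.6   -0.153  0.189]
   end 0 [ 0.5781 -0.2154  0.1818]
   end 1 [ 0.5812 -0.1745  0.1698]
scene orange [333. 226.] 310 [ 0.6304 -0.0246  0.1464] [ 0.597 -0.041  0.107] [0.649 0.014 0.159]
scene blue [317. 245.] 317 [ 0.6238 -0.0867  0.1481] [ 0.598 -0.104  0.11 ] [ 0.642 -0.052  0.159]
scene z95 4195 ((0.6105766296386719, 0.058336421847343445), (0.3785834312438965, 0.47583019733428955), 0.23360896110534668)
pull 663 [ 0.44546296 -0.1063045   0.06751139] ((0.44486570358276367, -0.008947998285293579), (0.05015968903899193, 0.5814864635467529), 0.008555135689675808)
```

View pics/crop1.png

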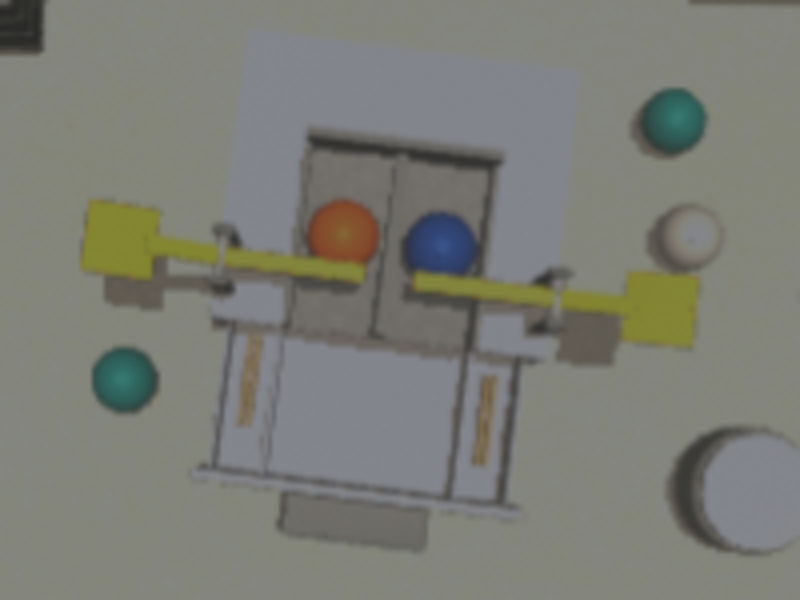

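Confirmed: the blue ball is in the right lane, at crop (440,245), and its paddle is at crop (660,310). The right paddle centre is about (0.578,-0.215,0.181). The paddle-to-paddle distance measures 335 mm against 344 mm nominal, which is close enough. Stand yaw is about -0.11.

```bash
cat >> h.py <<'E'
from scipy.spatial.transform import Rotation as Ro
SX=np.array([.994,-.110,0]);SY=np.array([.110,.994,0])
def go(target,yaw=None):
    s=sensors.state(); R=Ro.from_rotvec(s['eef_rot']).as_matrix()
    a=np.arctan2(R[1,1],R[0,1])
    print('t',s['t'],'tcp',s['ee_pos'].round(4),'F',s['force'].round(2),'jaw-yaw',a.round(3))
    print('shift cm',(100*R.T@(np.array(target)-s['ee_pos'])).round(2),'roll',round(-(np.arctan2(.994,.110)-a),3))
E
python3 -c "
from h import *
go([.578,-.2155,.27])"
```

```text
t 0.1 tcp [0.2422 0.4932 0.2082] F [ 0.38 -0.32  0.63] jaw-yaw 1.114
shift cm [-61.39 -48.81  -6.12] roll -0.347
```

Call:
play_rows --increments "255 0 0 -5 0; 255 -2 -1.5 -9 0; 255 -6 -5 -9 -0.1; 255 -10 -8 -9 -0.2; 255 -14 -11 -9 -0.3; 255 -18 -14 -9 -0.35; 255 -22 -17 -9 -0.35; 255 -26 -20 -9 -0.35; 255 -30 -23.5 -9 -0.35; 255 -34 -27 -9 -0.35; 255 -37 -29.5 -9 -0.35; 255 -40 -32 -9 -0.35" --squeeze 20

```text
t: 1.3
ee_pos: [0.4608, 0.0274, 0.2987]
eef_rot: [-0.17, -3.137, 0.0]
force: [0.2, 0.9, -0.1]
grip_width: 0.0001
```

```bash
python3 -c "
from h import *
go([.578,-.2155,.23])"
```

```text
t 1.3 tcp [0.4608 0.0274 0.2987] F [ 0.19  0.87 -0.14] jaw-yaw 1.463
shift cm [-14.28 -22.88   6.87] roll 0.002
```

Call:
play_rows --increments "255 -2.5 -4 0 0; 255 -5 -8 0 0; 255 -7.5 -12 0 0; 255 -10 -16 0 0; 255 -12.5 -20 2 0; 255 -14.3 -22.9 5 0; 255 -14.3 -22.9 7 0; 255 -14.3 -22.9 7 0; 255 -14.3 -22.9 7 0"

```text
t: 2.2
ee_pos: [0.5779, -0.2125, 0.2289]
eef_rot: [-0.167, -3.136, -0.001]
force: [0.3, -0.6, -0.1]
grip_width: -0.0002
```

```bash
python3 - <<'E'
from h import *
go([.578,-.2155,.141])
a=grab('scene')['color'][150:300,220:420,::-1]
cv2.imwrite('pics/s2.png',cv2.resize(a,None,fx=4,fy=4,interpolation=cv2.INTER_CUBIC))
E
```

```text
t 2.2 tcp [ 0.5779 -0.2125  0.2289] F [ 0.26 -0.61 -0.1 ] jaw-yaw 1.464
shift cm [-0.05 -0.3   8.79] roll 0.004
```

View pics/s2.png

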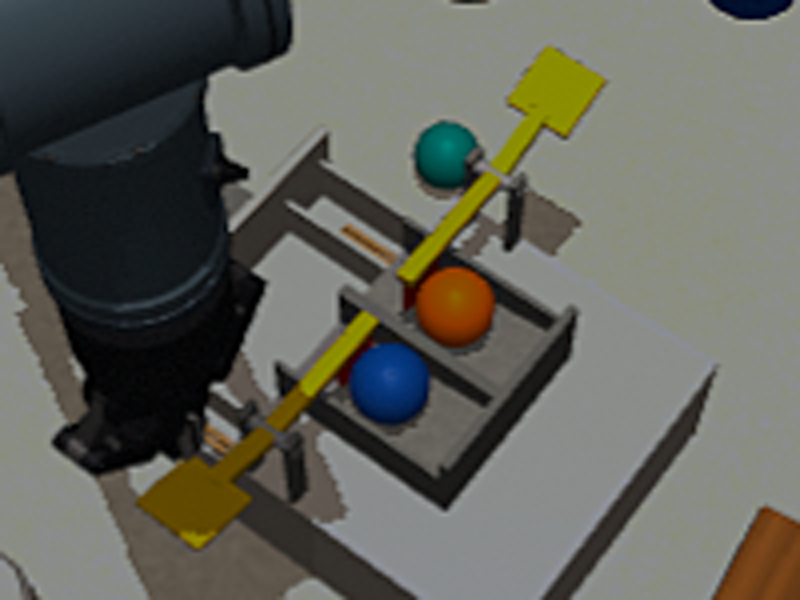

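The paddle is under the fingers at crop (195,500), and blue sits behind its gate at (390,380). Pressing now.

Call:
play_rows --increments "255 0 -0.3 2 0; 255 0 -0.3 4 0; 255 0 -0.3 5 0; 255 0 -0.3 6 0; 255 0 -0.3 7 0; 255 0 -0.3 8 0; 255 0 -0.3 8.6 0; 255 0 -0.3 8.8 0; 255 0 -0.3 8.8 0; 255 0 -0.3 8.8 0"

```text
t: 3.25
ee_pos: [0.578, -0.216, 0.1412]
eef_rot: [0.168, 3.137, 0.0]
force: [1.2, -1.1, 1.0]
grip_width: 0.0001
```

```bash
python3 - <<'E'
from h import *
go([.578,-.2155,.138])
a=grab('scene')['color'][150:300,220:420,::-1]
cv2.imwrite('pics/s3.png',cv2.resize(a,None,fx=4,fy=4,interpolation=cv2.INTER_CUBIC))
E
```

```text
t 3.25 tcp [ 0.578  -0.216   0.1412] F [ 1.22 -1.09  0.97] jaw-yaw 1.464
shift cm [0.   0.05 0.32] roll 0.003
```

View pics/s3.png

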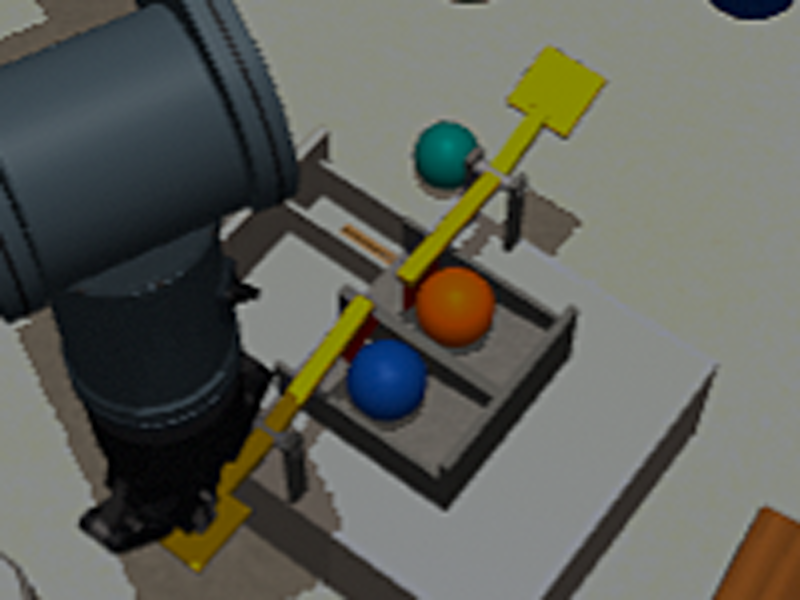

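The gate is up somewhat and blue has not clearly moved. The force is low, so I'll press a little deeper, watching force.

Call:
play_rows --increments "255 0 0 0.2 0; 255 0 0 0.3 0; 255 0 0 0.3 0; 255 0 0 0.3 0; 255 0 0 0.3 0"

```text
t: 3.8
ee_pos: [0.578, -0.216, 0.1382]
eef_rot: [0.168, 3.137, -0.0]
force: [-0.7, -0.5, 2.9]
grip_width: 0.0001
```

```bash
python3 - <<'E'
from h import *
go([.578,-.2155,.138])
d=grab('scene');P=cloud(d);hsv=cv2.cvtColor(d['color'],cv2.COLOR_RGB2HSV)
H,S=hsv[...,0],hsv[...,1]
for nm,lo,hi,xr in(('blue',105,125,0),('yellow',25,33,0)):
    m=(H>=lo)&(H<=hi)&(S>150)&(P[...,0]>.4)&(P[...,0]<.7)&(P[...,1]<-.03)&(P[...,1]>-.26)&(P[...,2]>.02)
    Q=P[m]; print(nm,len(Q),np.median(Q,0).round(3),Q.max(0).round(3))
    if nm=='yellow':
        s=(Q-[.5965,-.0445,0])@np.c_[SX,SY]; f=np.polyfit(s[:,1],Q[:,2],1) ; print('slope',f, s.min(0),s.max(0))
        for lo in np.arange(-.2,-.02,.02):
            k=(s[:,1]>lo)&(s[:,1]<lo+.02)
            if k.sum()>3: print(lo.round(2),k.sum(),np.median(Q[k,2]).round(4))
a=d['color'][150:300,220:420,::-1]
cv2.imwrite('pics/s4.png',cv2.resize(a,None,fx=4,fy=4,interpolation=cv2.INTER_CUBIC))
E
```

```text
t 3.8 tcp [ 0.578  -0.216   0.1382] F [-0.72 -0.53  2.93] jaw-yaw 1.464
shift cm [0.   0.05 0.02] roll 0.003
blue 448 [ 0.612 -0.092  0.151] [ 0.638 -0.046  0.626]
yellow 151 [ 0.592 -0.101  0.181] [ 0.599 -0.04   0.332]
slope [0.05422114 0.18508136] [-0.01567793 -0.20379677] [0.02300298 0.00283158]
-0.2 6 0.159
-0.1 15 0.1727
-0.08 47 0.1776
-0.06 44 0.1844
-0.04 37 0.1902
```

View pics/s4.png

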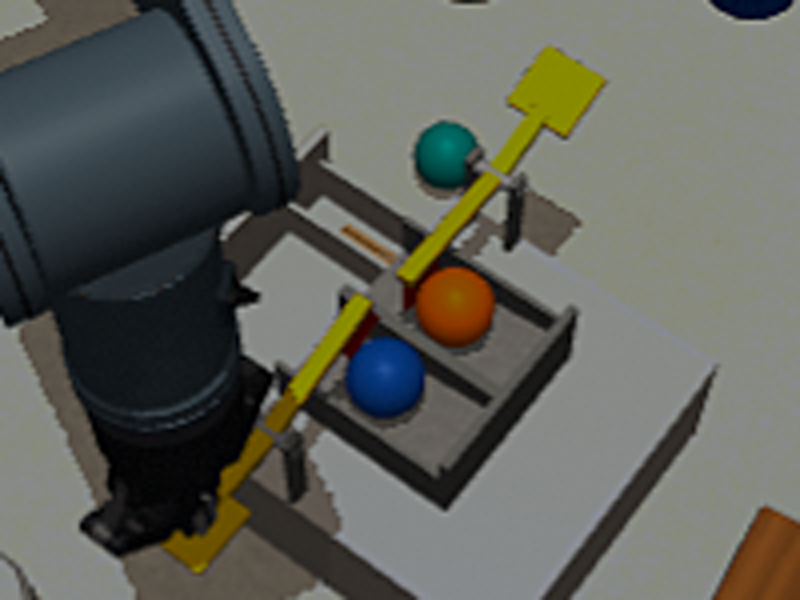

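Measured from the cloud and the image, the tilt is only about 0.35, so the ball is still held. I'll press deeper in steps.

Call:
play_rows --increments "255 0 0 0.3 0; 255 0 0 0.6 0; 255 0 0 0.6 0"

```text
t: 4.15
ee_pos: [0.578, -0.2158, 0.1315]
eef_rot: [0.168, 3.137, 0.001]
force: [1.0, -0.7, 3.7]
grip_width: 0.0001
```

```bash
cat >> h.py <<'E'
def chk(fn=None):
    go([.578,-.2155,.138])
    d=grab('scene');P=cloud(d);hsv=cv2.cvtColor(d['color'],cv2.COLOR_RGB2HSV);H,S=hsv[...,0],hsv[...,1]
    s=(P-[.5617,-.0407,0])@np.c_[SX,SY]
    reg=(abs(s[...,1])<.15)&(s[...,0]>-.13)&(s[...,0]<.19)&(P[...,2]>.01)&(P[...,2]<.23)&(S>150)
    for nm,lo,hi in(('blue',105,125),('orange',5,17)):
        m=reg&(H>=lo)&(H<=hi); print(nm,m.sum(),np.median(s[m],0).round(3),np.median(P[m][:,2]).round(3))
    m=reg&(H>=25)&(H<=33)&(s[...,1]>-.1)&(s[...,1]<-.03); print('rightarm slope',np.polyfit(s[m][:,1],P[m][:,2],1).round(3))
    t=grab('top')
    if fn: cv2.imwrite('pics/'+fn,np.hstack([cv2.resize(i,None,fx=3,fy=3,interpolation=cv2.INTER_CUBIC) for i in (d['color'][150:300,240:370,::-1],t['color'][120:270,290:420,::-1])]))
E
python3 -c "
from h import *
chk('s5.png')"
```

```text
t 4.15 tcp [ 0.578  -0.2158  0.1315] F [ 0.97 -0.68  3.69] jaw-yaw 1.464
shift cm [-0.    0.03 -0.65] roll 0.003
blue 225 [ 0.044 -0.038] 0.142
orange 340 [0.064 0.024] 0.146
rightarm slope [0.477 0.215]
```

View pics/s5.png

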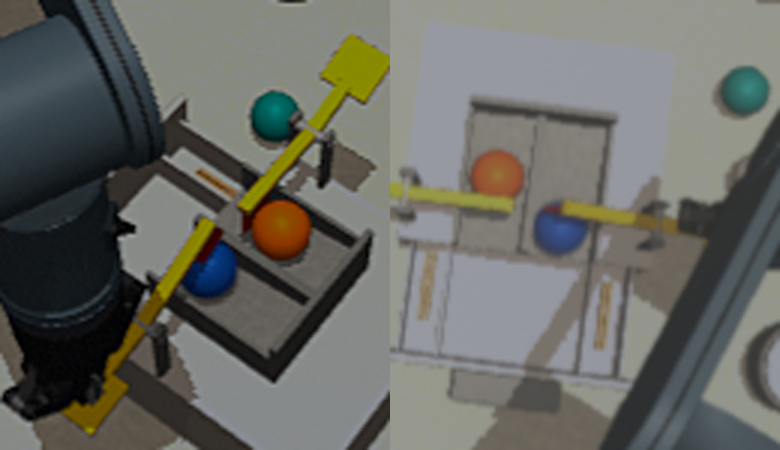

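The ball is passing under the gate: it is at (560,228) in the right panel. I'll press slightly more and hold.

Call:
play_rows --increments "255 0 0 0.4 0; 255 0 0 0.5 0; 255 0 0 0.5 0; 255 0 0 0.5 0; 255 0 0 0.5 0; 255 0 0 0.5 0; 255 0 0 0.5 0; 255 0 0 0.5 0; 255 0 0 0.5 0; 255 0 0 0.5 0"

```text
t: 5.25
ee_pos: [0.5779, -0.2159, 0.127]
eef_rot: [-0.168, -3.137, -0.0]
force: [0.3, 3.5, 4.7]
grip_width: -0.0
```

```bash
python3 -c "
from h import *
chk()"
```

```text
t 5.25 tcp [ 0.5779 -0.2159  0.127 ] F [0.35 3.54 4.69] jaw-yaw 1.464
shift cm [-0.01  0.04 -1.1 ] roll 0.003
blue 54 [-0.057 -0.03 ] 0.051
orange 341 [0.064 0.025] 0.146
rightarm slope [0.552 0.225]
```

Blue is in the drawer and orange is still in place. Next I release the paddle, retract, and look.

Call:
play_rows --increments "255 0 0 -1 0; 255 0 0 -2 0; 255 0 0 -3 0; 255 0 0 -4 0; 255 0 0 -5 0; 255 0 0 -6 0; 255 0 0 -8 0; 255 0 0 -10 0; 255 4 0 -13 0; 255 8 0 -13 0; 255 12 0 -13 0; 255 16 0 -13 0"

```text
t: 6.55
ee_pos: [0.4173, -0.1986, 0.2575]
eef_rot: [0.167, 3.137, -0.001]
force: [0.1, -1.1, -0.1]
grip_width: 0.0001
```

Call:
play_rows --increments "255 4 0 0 0; 255 8 2 0 0; 255 9 4 0 0; 255 9 4 0 0"

```text
t: 6.95
ee_pos: [0.332, -0.1477, 0.2577]
eef_rot: [0.167, 3.136, -0.0]
force: [0.6, 0.1, 0.6]
grip_width: -0.0001
```

```bash
python3 -c "
from h import *
chk('s6.png')
d=grab('top');P=cloud(d);s=(P-[.5617,-.0407,0])@np.c_[SX,SY];hsv=cv2.cvtColor(d['color'],cv2.COLOR_RGB2HSV)
for v in range(225,265,2): print(v,[(s[v,u].round(3).tolist(),P[v,u,2].round(3)) for u in (320,332)])
"
```

```text
t 6.95 tcp [ 0.332  -0.1477  0.2577] F [0.63 0.08 0.58] jaw-yaw 1.464
shift cm [-25.17  -4.12  11.99] roll 0.004
blue 240 [-0.072 -0.035] 0.053
orange 386 [0.061 0.022] 0.144
rightarm slope [-0.014  0.162]
225 [([-0.06, 0.031], np.float64(0.012)), ([-0.056, -0.003], np.float64(0.011))]
227 [([-0.066, 0.031], np.float64(0.013)), ([-0.062, -0.004], np.float64(0.012))]
229 [([-0.072, 0.03], np.float64(0.012)), ([-0.068, -0.005], np.float64(0.014))]
231 [([-0.078, 0.029], np.float64(0.01)), ([-0.073, -0.006], np.float64(0.013))]
233 [([-0.083, 0.028], np.float64(0.013)), ([-0.079, -0.006], np.float64(0.015))]
235 [([-0.089, 0.028], np.float64(0.011)), ([-0.084, -0.006], np.float64(0.039))]
237 [([-0.095, 0.027], np.float64(0.012)), ([-0.091, -0.008], np.float64(0.012))]
239 [([-0.101, 0.026], np.float64(0.012)), ([-0.097, -0.009], np.float64(0.009))]
241 [([-0.104, 0.026], np.float64(0.077)), ([-0.102, -0.009], np.float64(0.013))]
243 [([-0.109, 0.025], np.float64(0.08)), ([-0.105, -0.008], np.float64(0.077))]
245 [([-0.115, 0.024], np.float64(0.07)), ([-0.11, -0.008], np.float64(0.081))]
247 [([-0.12, 0.024], np.float64(0.07)), ([-0.116, -0.009], np.float64(0.072))]
249 [([-0.126, 0.023], np.float64(0.07)), ([-0.122, -0.01], np.float64(0.067))]
251 [([-0.131, 0.022], np.float64(0.069)), ([-0.127, -0.01], np.float64(0.071))]
253 [([-0.137, 0.021], np.float64(0.07)), ([-0.133, -0.011], np.float64(0.07))]
255 [([-0.148, 0.02], np.float64(0.0)), ([-0.138, -0.012], np.float64(0.07))]
257 [([-0.153, 0.02], np.float64(-0.0)), ([-0.149, -0.015], np.float64(-0.001))]
259 [([-0.159, 0.019], np.float64(-0.003)), ([-0.155, -0.016], np.float64(0.002))]
261 [([-0.165, 0.018], np.float64(0.003)), ([-0.161, -0.017], np.float64(0.001))]
263 [([-0.171, 0.017], np.float64(0.0)), ([-0.166, -0.017], np.float64(0.004))]
```

View pics/s6.png

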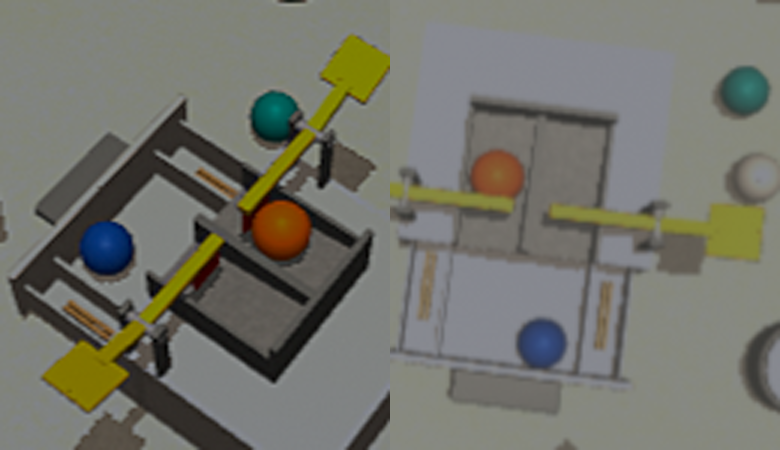

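The paddle is back up, and blue is in the drawer at right-panel (541,343), with orange held at (497,176). The pull front edge is at stand x≈-0.139, y≈0. The press contact came ~19 mm higher than the TCP reading, so I'll check fingertip height in the cloud before pushing.

```bash
python3 - <<'E'
from h import *
p=sensors.state()['ee_pos']; print(p)
d=grab('scene');P=cloud(d)
r=P-p
m=(abs(r[...,0])<.06)&(abs(r[...,1])<.06)&(P[...,2]>.1)
Q=r[m]; s=Q@np.c_[SX,SY,[0,0,1]]
for lo in np.arange(-.03,.09,.006):
    k=(s[:,2]>=lo)&(s[:,2]<lo+.006)
    if k.sum(): print(lo.round(3),k.sum(),s[k].min(0).round(3)[:2],s[k].max(0).round(3)[:2])
go(np.array([.5617,-.0407,.26])-.175*SX)
E
```

```text
[ 0.33419288 -0.15025464  0.25759155]
0.024 11 [ 0.007 -0.006] [0.013 0.012]
0.03 24 [-0.003 -0.013] [0.014 0.014]
0.036 25 [-0.007 -0.013] [0.013 0.014]
0.042 26 [-0.003 -0.014] [0.013 0.013]
0.048 27 [-0.002 -0.014] [0.013 0.012]
0.054 16 [ 0.006 -0.013] [0.014 0.013]
0.06 20 [ 0.005 -0.016] [0.013 0.01 ]
0.066 48 [-0.005 -0.03 ] [0.015 0.033]
0.072 92 [-0.009 -0.036] [0.017 0.035]
0.078 88 [-0.009 -0.038] [0.014 0.04 ]
0.084 60 [-0.011 -0.044] [0.018 0.047]
t 7.15 tcp [ 0.3343 -0.1503  0.2574] F [0.33 0.32 0.34] jaw-yaw 1.464
shift cm [-3.95 13.39 -0.27] roll 0.004
```

Visible tips begin about 20–24 mm above the reported TCP, which matches the press. So I'll push with TCP z≈0.03, putting the tips at about 0.05.

Call:
play_rows --increments "255 0 5 0 0; 255 0 9 0 0; 255 -3.5 13.4 0 0; 255 -3.5 13.4 4 0; 255 -3.5 13.4 8 0; 255 -3.5 13.4 12 0; 255 -3.5 13.4 16 0; 255 -3.5 13.4 20 0; 255 -3.5 13.4 22.8 0; 255 -3.5 13.4 22.8 0"

```text
t: 8.15
ee_pos: [0.3803, -0.0193, 0.0258]
eef_rot: [-0.167, -3.129, -0.004]
force: [0.2, 0.5, 0.3]
grip_width: 0.0001
```

```bash
python3 -c "
from h import *
go(np.array([.5617,-.0407,.03])-.051*SX)
d=grab('scene')['color'][110:310,180:420,::-1]; cv2.imwrite('pics/s7.png',cv2.resize(d,None,fx=3,fy=3))"
```

```text
t 8.15 tcp [ 0.3803 -0.0193  0.0258] F [0.15 0.52 0.26] jaw-yaw 1.464
shift cm [-13.16  -0.17  -0.53] roll 0.003
```

View pics/s7.png

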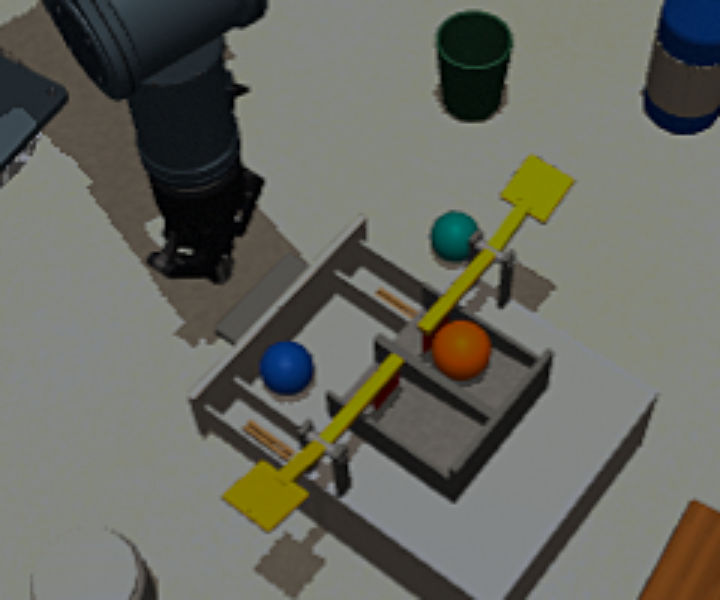

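The fingers are just in front of the pull, at (210,270). Pushing along stand +x.

Call:
play_rows --increments "255 -1 0 0 0; 255 -2 0 0 0; 255 -3 0 0 0; 255 -4 0 0 0; 255 -5 -0.1 0 0; 255 -6 -0.1 0 0; 255 -7 -0.1 0 0; 255 -8 -0.1 0 0; 255 -9 -0.1 0 0; 255 -10 -0.1 0 0; 255 -11 -0.1 0 0; 255 -12 -0.1 0 0"

```text
t: 9.4
ee_pos: [0.5026, -0.0339, 0.0289]
eef_rot: [-0.168, -3.137, 0.0]
force: [-1.7, -1.2, 1.1]
grip_width: 0.0003
```

```bash
python3 -c "
from h import *
go(np.array([.5617,-.0407,.026])-.051*SX)
chk('s8.png')"
```

```text
t 9.4 tcp [ 0.5026 -0.0339  0.0289] F [-1.72 -1.21  1.11] jaw-yaw 1.464
shift cm [-0.85 -0.03  0.29] roll 0.003
t 9.4 tcp [ 0.5026 -0.0339  0.0289] F [-1.72 -1.21  1.11] jaw-yaw 1.464
shift cm [ -9.43 -17.25 -10.91] roll 0.003
blue 29 [-0.048 -0.013] 0.143
orange 322 [0.065 0.023] 0.146
rightarm slope [0.005 0.164]
```

View pics/s8.png

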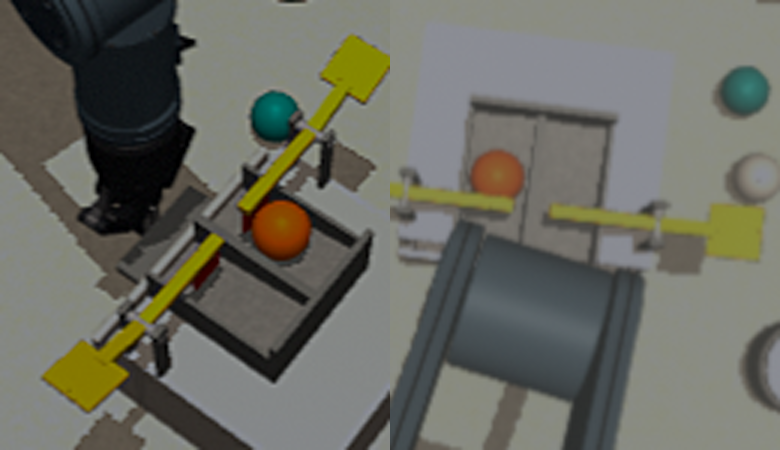

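The drawer is nearly shut, with about 1 cm left. I'll finish in small steps until the force rises.

Call:
play_rows --increments "255 -0.4 0 0 0; 255 -0.7 0 0 0; 255 -0.9 0 0 0; 255 -0.9 0 0 0; 255 -0.9 0 0 0"

```text
t: 10.0
ee_pos: [0.5109, -0.0347, 0.0291]
eef_rot: [0.168, 3.137, -0.0]
force: [-0.7, 0.3, 0.4]
grip_width: -0.0003
```

Call:
play_rows --increments "255 -0.2 0 0 0; 255 -0.4 0 0 0; 255 -0.4 0 0 0"

```text
t: 10.3
ee_pos: [0.5127, -0.0348, 0.0288]
eef_rot: [-0.167, -3.133, -0.001]
force: [-6.8, 0.2, 4.4]
grip_width: 0.0001
```

Call:
play_rows --increments "255 -0.2 0 0 0; 255 -0.2 0 0 0; 255 -0.2 0 0 0"

```text
t: 10.6
ee_pos: [0.5126, -0.0348, 0.0285]
eef_rot: [-0.166, -3.129, -0.001]
force: [-11.4, 0.6, 7.4]
grip_width: -0.0002
```

It has hit a hard stop: the force rises with no motion. Backing off to check.

Call:
play_rows --increments "255 1 0 0 0; 255 3 0 0 0; 255 6 0 0 0; 255 9 0 0 0; 255 11 0 0 0; 255 12 0 -4 0; 255 12 0 -8 0; 255 12 0 -12 0; 255 12 0 -16 0; 255 12 3 -20 0; 255 13 6 -20 0; 255 13 6 -20 0"

```text
t: 11.8
ee_pos: [0.3941, 0.0405, 0.2306]
eef_rot: [0.163, 3.133, 0.001]
force: [-0.2, -0.4, -1.3]
grip_width: 0.0002
```

```bash
python3 -c "
from h import *
chk('s9.png')
d=grab('top');P=cloud(d);s=(P-[.5617,-.0407,0])@np.c_[SX,SY]
for z0,z1 in((.062,.075),(.076,.09)):
  m=(P[...,2]>z0)&(P[...,2]<z1)&(abs(s[...,1])<.045)&(s[...,0]>-.15)&(s[...,0]<.02); print(z0,m.sum(),s[m].min(0),s[m].max(0))"
```

```text
t 11.8 tcp [0.3941 0.0405 0.2306] F [-0.18 -0.45 -1.29] jaw-yaw 1.467
shift cm [-20.91 -23.56   9.32] roll 0.006
blue 0 [nan nan] nan
orange 321 [0.066 0.024] 0.146
rightarm slope [0.006 0.163]
0.062 356 [-0.03864434 -0.04495597] [-0.00048721  0.04474002]
0.076 101 [-0.00865049 -0.04465751] [-0.00028353  0.04388979]
  return _methods._mean(a, axis=axis, dtype=dtype,
  ret = um.true_divide(
  ret = ret.dtype.type(ret / rcount)
```

View pics/s9.png

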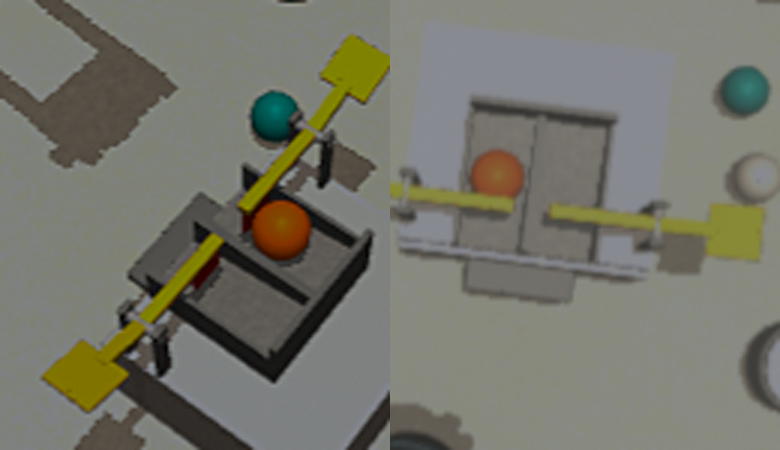

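The drawer is fully shut: the pull front is at stand x = -38.6 mm (nominal -38). Orange is behind its gate and both rockers are at rest.

```bash
python3 -c "
from h import *
print(job.hand_in())"
```

```text
the job is handed in; nothing more can be done
None
```

I pressed the right paddle, since the blue ball was in the right lane. The gate lifted and the ball rolled into the drawer. I let the paddle come back up, pushed the drawer shut at the pull, and handed in at about 12 s.

**Last checks:**
- **Drawer:** the pull front is 38.6 mm before the unit, against 38 mm nominal. The push ended on a hard stop at about 11 N.
- **Blue ball:** I saw it lying in the drawer before the push, and it is no longer in view now that the drawer is shut.
- **Orange ball and rockers:** orange is still behind its gate, and both rockers look to be at rest.
- **Robot:** the fingers touched only the right paddle and the pull, and the arm is clear of everything.

**What disagreed:** the shut fingertips were about 20 mm higher than the reported TCP. My first press to the nominal depth tilted the rocker only about 0.35 rad, so the ball stayed held. I pressed deeper in steps, to about 0.5 rad, and lowered the push height to match.

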